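# Knock the pegboard rail's lock pin home

## Task

One of the three lock pins on the pegboard's foot rail still stands up. Take the meat pounder by its handle and knock that pin down with the pounder's flat face - a brisk blow or two, not a slow push, and never with the gripper itself - until it is home, level with the other two. Then set the pounder down upright with its head wholly on the round cork mat and let go, leaving the other things on the ledge where they are.

Things in the scene. Friction and masses are not known exactly. Their poses are not given: they have to be found in the camera images.
- rail: Grey steel foot rail fixed on the ledge, 64 x 400 x 20 mm high; carries three dark steel lock blocks in a row, 130 mm apart. Origin: centre of its underside; y along its length, z up.
- block_up: Fixed dark steel lock block, 52 x 52 x 30 mm high, on the rail (its top is 50 mm above the ledge): the one whose pin still stands up. It can be in any of the three places. Origin: centre of its underside.
- block_b: The same block with its pin already home: the pin's head shows only 8 mm above the block's top. Origin: centre of its underside.
- block_c: Like block_b, the other block whose pin is already home.
- lockpin_top (a point): Centre of the top of the standing pin's head; moves with the pin. The head is a flat steel disc 22 mm across and 8 mm thick on a 14 mm shaft; its top starts 32 mm above the block's top (82 mm above the ledge) and is 8 mm above the block when home.
- lockpin (a joint): How far the standing pin is down, m: 0 standing, 0.024 home. A spring under it and a gripping collar around it resist (7 N at first, 11 N near home, a little more when fast); the collar holds it wherever it is driven, so it does not spring back. It stops dead at 0.024. A downward blow at 0.1 to 0.2 m/s that carries it the full way is ample.
- pounder: Loose meat pounder, about 0.6 kg, standing on the ledge on its flat face: a steel puck 64 mm across and 22 mm thick with an upright round wooden handle on its axis, 28 mm across, from 50 to 150 mm above the face (thinner steel neck below it). Origin: centre of the flat face; z up along the handle.
- mat: Round cork mat fixed on the ledge, 140 mm across, 5 mm thick. Origin: centre of its underside.
- ramekin: Loose white ceramic ramekin, 80 mm across, 45 mm high; bystander. Origin: centre of its underside.
- shaker: Loose glass salt shaker with steel cap, 44 mm across, 72 mm high; bystander. Origin: centre of its underside.
- scoop: Loose green plastic scoop, bowl 90 x 60 x 40 mm and flat handle 80 mm long; bystander beyond the rail. Origin: under the bowl's centre.
- spoons: Loose steel measuring spoons on a ring, about 150 mm long, lying flat; bystander beyond the rail. Origin: at the ring's centre, on the ledge.
- spicejar: Loose amber spice jar, 48 mm across, 90 mm high; bystander right of the rail. Origin: centre of its underside.
- can: Loose can, 66 mm across, 100 mm high; bystander left of the rail. Origin: centre of its underside.
Mind the look-alikes: they are no part of the job. Several things have the shape of the mat; the one meant has the colours described above. What is shaped like the pounder but yellow is not meant.

How it is judged:
On the way:
1. the standing pin is knocked down under the pounder at a brisk speed (over 0.04 m/s while it is more than 2 mm down) (value of joint lockpin above 0.002 m and velocity of joint lockpin above 0.04 m/s and horizontal distance between pounder and lockpin_top below 0.043 m).
At the end, for the whole second after the job is handed in: The pin is home (at least 20 of its 24 mm down) and stays there; the pounder stands at rest on the cork mat, upright within 0.1 rad, its axis within 42 mm of the mat's centre; the other things are where they were (value of joint lockpin above 0.02 m and horizontal distance between pounder and mat below 0.042 m and height (world z) of pounder between 0.002 and 0.01 m and angle between pounder's own z axis and vertical below 0.1 rad and linear speed of pounder below 0.02 m/s); the robot touches nothing.
It fails at once if the robot itself bears on the lock pin or its block (contact force between the arm and block_up above 1 N).
It fails at once if the fingers bear on the lock pin or its block (contact force between the fingers and block_up above 1 N).
It fails at once if something other than the pounder strikes the pin's block (contact force between any of ramekin, shaker, scoop, spoons, spicejar, can and block_up above 1 N).
It fails at once if a bystander is moved by more than 30 mm or tipped over (distance of any of ramekin, shaker, scoop, spoons, spicejar, can from where it was at the start of the episode above 0.03 m or angle between any of ramekin, shaker, scoop, spoons, spicejar, can's own z axis and vertical above 0.5 rad).
It also fails if it takes over 42 s, if anything falls off the work surface, if the arm or the gripper's body presses on something with over 40 N, if the wrist force passes 120 N, or if a joint passes its speed limit or range.

## Robot

A 6-joint arm with a two-finger parallel gripper is mounted at the origin on the work surface. World frame = base frame: x ahead of the robot, y to its left, z up, the work surface at z = 0. Lengths are in m, angles in rad, forces in N, time in s.
With the tool pointing down it reaches from about 0.25 to 0.725 m from the base axis. Payload 4 kg.
Tool frame: the origin (TCP) lies at the very end of the fingers, on their centre line; the grasp point (between the pads) lies 19 mm behind it; z points along the fingers, y is the line along which they close (so a half turn about z gives the same grasp; the last joint's range is limited). The gripper opens to 85 mm and grips with 20 to 120 N. Pads are 22 mm wide; open, the fingers measure 114 mm over their backs; the gripper's body (76 mm by 85 mm) begins 54 mm behind the grasp point. The pads swing forward as they close: fully open they stand 13 mm farther back than shut.
Start: joints at [1.333, 0.241, 0.005, 1.335, 0, 1.571], TCP at [0.118, 0.486, 0.231] pointing down, gripper open.
Joint ranges: [-2.72, 2.72], [-1.05, 1.87], [-1.09, 1.28], [-1.99, 2.15], [-1.42, 1.44], [-3.14, 3.14]. Speed limits (rad/s): [2.79, 2.79, 3.14, 3.14, 3.14, 3.14].

## Interface

Orientations are given as a unit quaternion [x, y, z, w].
In Python, from workcell import monitor, viewer, job gives the robot as it stands.
- The arm moves only by the tool arm_command, never from a script. Its argument "increments" is a list of rows, each an object of numbers: "dx", "dy", "dz": the shift along the tool's x, y, z in cm; "wx", "wy", "wz": the turn, a rotation vector about the tool's x, y, z in rad; "grip": the finger opening in cm, from 0 to 8.54. In form: [{"dx": .., "dy": .., "dz": .., "wx": .., "wy": .., "wz": .., "grip": ..}, ...]. A call has 1 to 10 rows; each row is the pose to reach, as a shift and turn from the pose commanded when the call began, along the tool's axes at that moment; what a row does not reach only later rows make up. A row lasts 1/10 s, in which the tool goes at most 50 mm and 8.59 degrees, less where a joint would pass 70% of its speed; a pose out of reach is approached as far as the arm can. A call with a gripper value outside its range is refused whole. The fingers move at their own pace and stop on an object; the grip force is fixed at half the most. Time passes only in rows, so rows that repeat a pose let the fingers close. It gives the time, the measured TCP pose, the force, the opening and the grip force at its end, in the units of the state.
- monitor.get_obs(): the state, without advancing time (a new reading comes with each control period).
- viewer.camera(name): name is "side" or "top"; returns (picture, depth): 480x640x3 uint8, red, green, blue; 480x640 float32, m along the optical axis (not along the pixel's ray), 0 where there is no reading.
- viewer.get_calibration(name): a dict with "fovy" (degrees; the focal length in pixels is half the picture's height over the tangent of half this angle, whatever the lens; pixels are square), "cx", "cy" (the principal point, pixels), "view" (4x4, takes a point from world to camera coordinates). Camera axes: x right, y up, looking along -z (the intrinsics and any distortion apply to the point x, -y, -z); pixel columns grow to the right and rows downward; lengths in m; the calibration is good to about 2 mm. A picture is of the moment at which its call begins. get_calibration takes no time and is no camera call.
- job.job_done(): hands the job in; it is judged then, once.
The state is a dict: "clock": time; "joint_pos": joint angles; "joint_vel": joint speeds; "tau": joint torques, N m; "eef_pos": TCP position; "tool_rot": TCP orientation; "ft_force": force on the tool from outside, world axes, zero at the start; "ft_torque": the same for the moment, N m; "grip_width": finger opening in m; "grasp_force": force on a finger pad.
Only numpy, scipy, OpenCV 4.12 (cv2) and the standard library are available. Lean on these libraries where they do the work, as an engineer would, in place of code of your own. Each camera call takes 0.05 s, during which the arm holds its last target. There are 200 camera calls.

## Working session

There is one attempt and no reset: what is moved stays moved. The work goes in short steps, Python scripts to look and compute and a tool call to move; the robot and the scene stay as the last step left them, time stands still between calls to the robot, and variables do not carry over. Pictures are saved under pics/ and viewed, at most 10 in all, crops included, and the job is handed in when it is done.

Besides the shell and the picture viewer there is one more tool, called after ">>>" by a JSON object that holds its "method" and its "body", one argument or row to a line. arm_command: Moves the arm, as the interface text tells. Its arguments: {"type":"object","properties":{"increments":{"type":"array","items":{"type":"object","properties":{"dx":{"type":"number"},"dy":{"type":"number"},"dz":{"type":"number"},"wx":{"type":"number"},"wy":{"type":"number"},"wz":{"type":"number"},"grip":{"type":"number"}}}}},"required":["increments"]}

```bash
mkdir -p pics
cat > h.py <<'E'
import numpy as np, cv2
from workcell import monitor, viewer, job
def shot(n):
    p,d=viewer.camera(n); return p,d
def cal(n):
    c=viewer.get_calibration(n); f=240/np.tan(np.radians(c['fovy'])/2); return f,c['cx'],c['cy'],np.array(c['view']),c
def pts(n,d):
    f,cx,cy,V,_=cal(n); v,u=np.mgrid[:480,:640]
    P=np.stack([(u-cx)/f*d,-(v-cy)/f*d,-d,np.ones_like(d)],-1)
    return (P@np.linalg.inv(V).T)[...,:3]
E
python3 - <<'E'
from h import *
for n in('top','side'):
    p,d=shot(n); cv2.imwrite(f'pics/{n}0.png',p[...,::-1]); np.savez(f'{n}0.npz',p=p,d=d)
    c=cal(n)[4]; print({k:v for k,v in c.items() if k!='view'}, np.linalg.inv(np.array(c['view']))[:3].round(3).tolist())
    print((d==0).mean())
print(monitor.get_obs())
E
```

```text
{'fovy': 47.921970935067755, 'cx': 331.66208873635793, 'cy': 238.07684450494173} [[-0.005, 0.997, -0.076, 0.474], [-1.0, -0.004, 0.014, -0.002], [0.014, 0.076, 0.997, 1.179]]
0.003893229166666667
{'fovy': 52.542773195828296, 'cx': 317.91074173325, 'cy': 241.2224712639391} [[0.671, 0.474, -0.569, -0.147], [-0.741, 0.415, -0.528, -0.67], [-0.014, 0.776, 0.63, 0.854]]
0.0038346354166666667
{'clock': 0.1, 'joint_pos': array([1.33299372e+00, 2.41339320e-01, 3.86271470e-03, 1.33520587e+00,
       6.97465663e-06, 1.57079249e+00]), 'joint_vel': array([-0.00070338, -0.00256039,  0.00293759,  0.00032505,  0.00055254,
        0.00039007]), 'tau': array([-2.76560431e-04, -3.73137045e+01,  2.53010076e+01,  1.08621755e-02,
       -6.28159728e-05, -2.81337535e-06]), 'eef_pos': array([0.11764836, 0.48537912, 0.23050258]), 'tool_rot': array([ 1.18619383e-01,  9.92939350e-01, -9.36003774e-04, -1.15333464e-04]), 'ft_force': array([-0.06812291,  0.41749104,  0.33104322]), 'ft_torque': array([-0.01002655, -0.02214864,  0.01487309]), 'grasp_force': 0.0, 'grip_width': 0.08552124629463166}
```

View pics/top0.png

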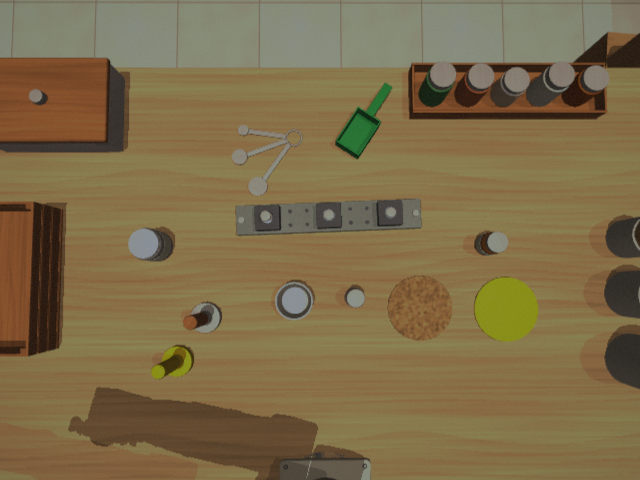

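View pics/side0.png

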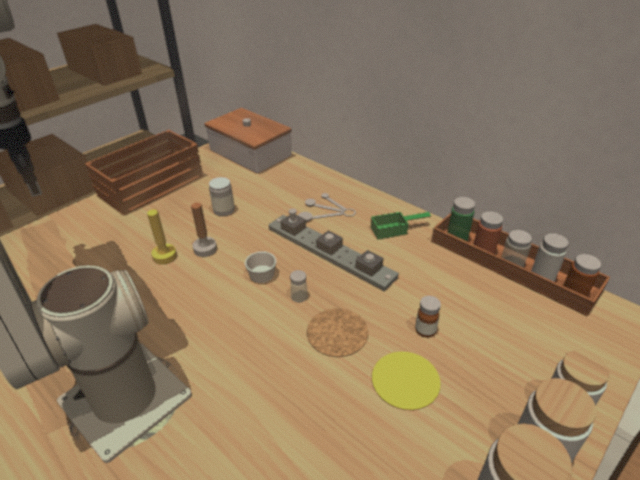

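The top view shows the pounder (puck at 205,318, handle top at 190,322), with its yellow twin at (177,361). The cork mat is at (420,307). The blocks are at (267,216), (328,215) and (390,212). In the side view the left block's pin, at (292,213), looks raised. Next I'll measure these.

```bash
python3 - <<'E'
from h import *
Z={n:np.load(f'{n}0.npz') for n in('top','side')}
P={n:pts(n,Z[n]['d']) for n in Z}
def sel(n,u0,u1,v0,v1,z0,z1):
    q=P[n][v0:v1,u0:u1]; m=(q[...,2]>z0)&(q[...,2]<z1); q=q[m]
    if len(q)<4: return len(q)
    c,r=cv2.minEnclosingCircle((q[:,:2]*1000).astype(np.float32))
    return len(q),q.mean(0).round(4),np.round(c,1),round(r,1),'rect',((q[:,:2].min(0)+q[:,:2].max(0))/2).round(4)
print('tablez',np.median(P['top'][250:270,340:460,2]),np.median(P['side'][300:330,220:260,2]))
for nm,a in dict(blkL=(248,284,200,234),blkM=(312,346,198,232),blkR=(374,408,196,230)).items():
    q=P['top'][a[2]:a[3],a[0]:a[1]]; print(nm,'maxz',q[...,2].max().round(4)); print(' top',sel('top',*a,.042,.054)); print(' pin',sel('top',*a,.0545,.1))
print('pinside',sel('side',280,305,200,225,.07,.1))
for n,a in (('top',(180,225,300,340)),('side',(185,222,195,260))):
    for z in((.012,.03),(.06,.09),(.09,.12),(.12,.145),(.145,.17)): print('pounder',n,z,sel(n,*a,*z))
for n,a in (('top',(145,195,343,385)),('side',(145,180,205,268))):
    for z in((.012,.03),(.12,.145),(.145,.17)): print('yel',n,z,sel(n,*a,*z))
for n,a in (('top',(385,456,272,343)),('side',(300,372,305,358))): print('mat',n,sel(n,*a,.0028,.012))
print('can',sel('top',125,175,225,265,.09,.12)); print('ramekin',sel('top',272,318,278,324,.035,.06)); print('shaker',sel('top',340,370,285,312,.06,.09))
for n in Z:
    h=cv2.cvtColor(Z[n]['p'],cv2.COLOR_RGB2HSV); 
    p=Z[n]['p'].astype(int); print(n,'mat px',p[307,420] if n=='top' else p[332,338])
E
python3 - <<'E'
import cv2,numpy as np
a=cv2.imread('pics/top0.png');b=cv2.imread('pics/side0.png')
A=cv2.resize(a[190:390,140:440],None,fx=2,fy=2);B=cv2.resize(b[180:380,170:470],None,fx=2,fy=2)
cv2.imwrite('pics/crop.png',cv2.resize(np.vstack([A[:300],B[:300]]),None,fx=1.3,fy=1)[:600,:800])
E
```

```text
tablez -0.0004143539826367837 -0.0011231300890324758
blkL maxz 1.1786
 top (510, array([0.6032, 0.1184, 0.0492]), array([604. , 119.1]), 35.3, 'rect', array([0.6046, 0.1194]))
 pin (99, array([0.6041, 0.1191, 0.0792]), array([600.6, 115.5]), 26.7, 'rect', array([0.6049, 0.1176]))
blkM maxz 1.1786
 top (517, array([ 0.609 , -0.0105,  0.0494]), array([609.3, -10.9]), 35.0, 'rect', array([ 0.6088, -0.0109]))
 pin (83, array([ 0.6092, -0.0105,  0.0581]), array([608.5, -12.9]), 22.5, 'rect', array([ 0.6119, -0.0119]))
blkR maxz 1.1786
 top (524, array([ 0.6134, -0.1393,  0.0495]), array([ 613.6, -139.8]), 35.1, 'rect', array([ 0.6141, -0.1399]))
 pin (79, array([ 0.6145, -0.141 ,  0.0578]), array([ 618.9, -147. ]), 19.1, 'rect', array([ 0.6177, -0.1461]))
pinside (42, array([0.601 , 0.1189, 0.0789]), array([603.7, 119.5]), 12.2, 'rect', array([0.6038, 0.1197]))
pounder top (0.012, 0.03) (479, array([0.3966, 0.2458, 0.0214]), array([394.6, 252.6]), 31.8, 'rect', array([0.3949, 0.2516]))
pounder top (0.06, 0.09) (46, array([0.3975, 0.2423, 0.0755]), array([395.2, 249.5]), 13.3, 'rect', arra
[... 1687 characters left out ...]
.301 , 0.3095, 0.1481]), array([300.4, 310.8]), 14.7, 'rect', array([0.3018, 0.3108]))
mat top (2703, array([ 0.4118, -0.2072,  0.0053]), array([ 411.8, -209.4]), 104.2, 'rect', array([ 0.4139, -0.209 ]))
mat side (1829, array([ 0.4074, -0.2086,  0.0046]), array([ 405.3, -218.9]), 90.9, 'rect', array([ 0.4047, -0.204 ]))
can (776, array([0.547 , 0.3585, 0.0989]), array([547.4, 359.4]), 31.3, 'rect', array([0.5469, 0.3592]))
ramekin (300, array([0.4282, 0.0635, 0.0428]), array([429.5,  62.9]), 39.5, 'rect', array([0.4287, 0.0629]))
shaker (282, array([ 0.4358, -0.0643,  0.0711]), array([435.8, -64.5]), 19.2, 'rect', array([ 0.436 , -0.0641]))
top mat px [139 105  63]
side mat px [178 133  90]
```

View pics/crop.png

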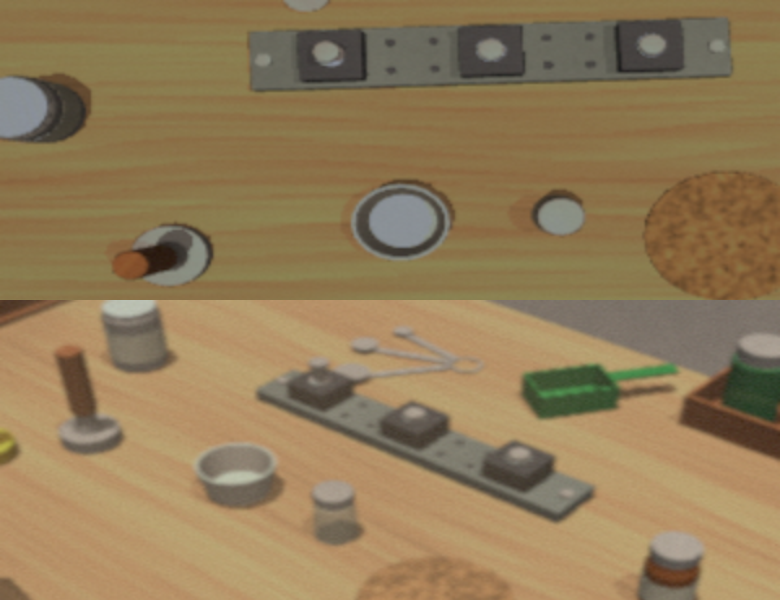

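The left pin is up at about (0.602, 0.119). The pounder is at (0.393, 0.252), its yellow twin at (0.303, 0.310) and the mat at (0.409, -0.207). The current yaw clears the yellow twin, so I'll move above the handle.

>>> {"method": "arm_command", "body": {
  "increments": [
    {"dx":-4,"dy":-2,"grip":8.5},
    {"dx":-8,"dy":-4,"grip":8.5},
    {"dx":-12,"dy":-6,"grip":8.5},
    {"dx":-16,"dy":-8,"grip":8.5},
    {"dx":-20,"dy":-10,"grip":8.5},
    {"dx":-24,"dy":-12,"grip":8.5},
    {"dx":-28,"dy":-14,"grip":8.5},
    {"dx":-32.3,"dy":-16.2,"grip":8.5},
    {"dx":-32.3,"dy":-16.2,"grip":8.5},
    {"dx":-32.3,"dy":-16.2,"grip":8.5}
  ]
}}

```text
validation failed for argument at $.in...
```

```bash
cat >> h.py <<'E'
from scipy.spatial.transform import Rotation as R
def to(x,y,z):
    o=monitor.get_obs(); r=R.from_quat(o['tool_rot'])
    return o['clock'],o['eef_pos'].round(4),(r.inv().apply(np.array([x,y,z])-o['eef_pos'])*100).round(2),r.as_matrix()[:,2].round(3),o['ft_force'].round(1),o['grip_width'],o['grasp_force']
E
python3 -c "
from h import *
print(to(.3935,.252,.096)); print(monitor.get_obs()['joint_pos'])"
```

```text
(0.1, array([0.1176, 0.4854, 0.2305]), array([-32.31, -16.16,  13.48]), array([-0.   , -0.002, -1.   ]), array([-0.1,  0.4,  0.3]), 0.08552124629463166, 0.0)
[1.33299372e+00 2.41339320e-01 3.86271470e-03 1.33520587e+00
 6.97465663e-06 1.57079249e+00]
```

>>> {"method": "arm_command", "body": {
  "increments": [
    {"dx":-4,"dy":-2,"dz":0,"wx":0,"wy":0,"wz":0,"grip":8.5},
    {"dx":-8,"dy":-4,"dz":0,"wx":0,"wy":0,"wz":0,"grip":8.5},
    {"dx":-12,"dy":-6,"dz":0,"wx":0,"wy":0,"wz":0,"grip":8.5},
    {"dx":-16,"dy":-8,"dz":0,"wx":0,"wy":0,"wz":0,"grip":8.5},
    {"dx":-20,"dy":-10,"dz":0,"wx":0,"wy":0,"wz":0,"grip":8.5},
    {"dx":-24,"dy":-12,"dz":0,"wx":0,"wy":0,"wz":0,"grip":8.5},
    {"dx":-28,"dy":-14,"dz":0,"wx":0,"wy":0,"wz":0,"grip":8.5},
    {"dx":-32.3,"dy":-16.2,"dz":0,"wx":0,"wy":0,"wz":0,"grip":8.5},
    {"dx":-32.3,"dy":-16.2,"dz":0,"wx":0,"wy":0,"wz":0,"grip":8.5},
    {"dx":-32.3,"dy":-16.2,"dz":0,"wx":0,"wy":0,"wz":0,"grip":8.5}
  ]
}}

```text
clock: 1.1
eef_pos: [0.3938, 0.2514, 0.2307]
tool_rot: [0.12, 0.993, -0.0, -0.001]
ft_force: [-0.1, -0.4, -0.0]
grip_width: 0.0852
grasp_force: 0.0
```

>>> {"method": "arm_command", "body": {
  "increments": [
    {"dx":0,"dy":0,"dz":2,"wx":0,"wy":0,"wz":0,"grip":8.5},
    {"dx":0,"dy":0,"dz":4,"wx":0,"wy":0,"wz":0,"grip":8.5},
    {"dx":0,"dy":0,"dz":6,"wx":0,"wy":0,"wz":0,"grip":8.5},
    {"dx":0,"dy":0,"dz":8,"wx":0,"wy":0,"wz":0,"grip":8.5},
    {"dx":0,"dy":0,"dz":10,"wx":0,"wy":0,"wz":0,"grip":8.5},
    {"dx":0,"dy":0,"dz":12,"wx":0,"wy":0,"wz":0,"grip":8.5},
    {"dx":0,"dy":0,"dz":13.4,"wx":0,"wy":0,"wz":0,"grip":8.5},
    {"dx":0,"dy":0,"dz":13.4,"wx":0,"wy":0,"wz":0,"grip":8.5},
    {"dx":0,"dy":0,"dz":13.4,"wx":0,"wy":0,"wz":0,"grip":8.5}
  ]
}}

```text
clock: 2.0
eef_pos: [0.3925, 0.2533, 0.0974]
tool_rot: [0.117, 0.993, -0.0, -0.0]
ft_force: [-0.5, -0.1, 0.5]
grip_width: 0.0851
grasp_force: 0.0
```

>>> {"method": "arm_command", "body": {
  "increments": [
    {"dx":0,"dy":0,"dz":0,"wx":0,"wy":0,"wz":0,"grip":2.0},
    {"dx":0,"dy":0,"dz":0,"wx":0,"wy":0,"wz":0,"grip":2.0},
    {"dx":0,"dy":0,"dz":0,"wx":0,"wy":0,"wz":0,"grip":2.0},
    {"dx":0,"dy":0,"dz":0,"wx":0,"wy":0,"wz":0,"grip":2.0},
    {"dx":0,"dy":0,"dz":0,"wx":0,"wy":0,"wz":0,"grip":2.0},
    {"dx":0,"dy":0,"dz":0,"wx":0,"wy":0,"wz":0,"grip":2.0},
    {"dx":0,"dy":0,"dz":0,"wx":0,"wy":0,"wz":0,"grip":2.0},
    {"dx":0,"dy":0,"dz":0,"wx":0,"wy":0,"wz":0,"grip":2.0},
    {"dx":0,"dy":0,"dz":0,"wx":0,"wy":0,"wz":0,"grip":2.0},
    {"dx":0,"dy":0,"dz":0,"wx":0,"wy":0,"wz":0,"grip":2.0}
  ]
}}

```text
clock: 3.0
eef_pos: [0.3941, 0.253, 0.0979]
tool_rot: [0.119, 0.993, 0.001, 0.001]
ft_force: [-0.7, 2.5, 5.7]
grip_width: 0.0265
grasp_force: 59.2
```

>>> {"method": "arm_command", "body": {
  "increments": [
    {"dx":0,"dy":0,"dz":-2,"wx":0,"wy":0,"wz":0,"grip":2.0},
    {"dx":0,"dy":0,"dz":-4,"wx":0,"wy":0,"wz":0,"grip":2.0},
    {"dx":0,"dy":0,"dz":-6,"wx":0,"wy":0,"wz":0,"grip":2.0},
    {"dx":0,"dy":0,"dz":-8,"wx":0,"wy":0,"wz":0,"grip":2.0},
    {"dx":0,"dy":0,"dz":-10,"wx":0,"wy":0,"wz":0,"grip":2.0},
    {"dx":0,"dy":0,"dz":-12,"wx":0,"wy":0,"wz":0,"grip":2.0},
    {"dx":0,"dy":0,"dz":-12,"wx":0,"wy":0,"wz":0,"grip":2.0},
    {"dx":0,"dy":0,"dz":-12,"wx":0,"wy":0,"wz":0,"grip":2.0}
  ]
}}

```text
clock: 3.8
eef_pos: [0.3928, 0.2516, 0.2156]
tool_rot: [0.119, 0.993, -0.001, -0.001]
ft_force: [-0.1, -0.2, -6.3]
grip_width: 0.0268
grasp_force: 60.3
```

Run:
```python
from h import *
print(to(.602,.119,.217))
p,d=shot('side'); cv2.imwrite('pics/side1.png',p[...,::-1]); p2,d2=shot('top')
cv2.imwrite('pics/top1.png',p2[...,::-1]); np.savez('s1.npz',p=p,d=d,p2=p2,d2=d2)
```

```text
(3.8, array([0.3928, 0.2516, 0.2156]), array([-23.46,  -7.95,  -0.16]), array([-0.002, -0.002, -1.   ]), array([-0.1, -0.2, -6.3]), 0.026816263024929995, 60.310213565826416)
```

View pics/side1.png

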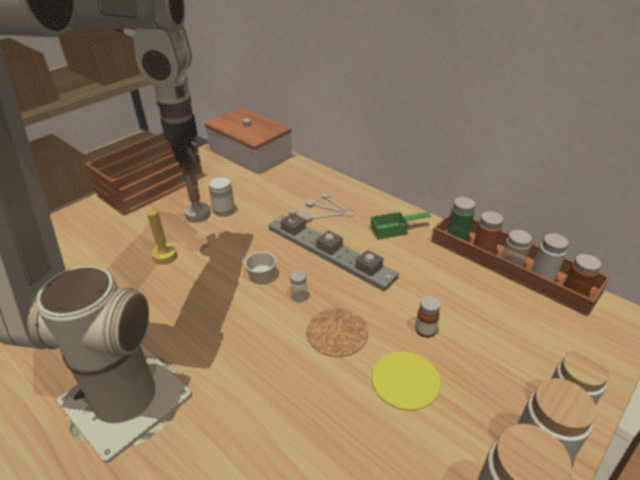

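The side view shows the pounder held upright in the gripper, puck at (197,212). I'll carry it over the left pin.

>>> {"method": "arm_command", "body": {
  "increments": [
    {"dx":-3,"dy":-1,"dz":0,"wx":0,"wy":0,"wz":0,"grip":2.0},
    {"dx":-6,"dy":-2,"dz":0,"wx":0,"wy":0,"wz":0,"grip":2.0},
    {"dx":-9,"dy":-3,"dz":0,"wx":0,"wy":0,"wz":0,"grip":2.0},
    {"dx":-12,"dy":-4,"dz":0,"wx":0,"wy":0,"wz":0,"grip":2.0},
    {"dx":-15,"dy":-5,"dz":0,"wx":0,"wy":0,"wz":0,"grip":2.0},
    {"dx":-18,"dy":-6,"dz":0,"wx":0,"wy":0,"wz":0,"grip":2.0},
    {"dx":-21,"dy":-7,"dz":0,"wx":0,"wy":0,"wz":0,"grip":2.0},
    {"dx":-23.5,"dy":-7.9,"dz":0,"wx":0,"wy":0,"wz":0,"grip":2.0},
    {"dx":-23.5,"dy":-7.9,"dz":0,"wx":0,"wy":0,"wz":0,"grip":2.0},
    {"dx":-23.5,"dy":-7.9,"dz":0,"wx":0,"wy":0,"wz":0,"grip":2.0}
  ]
}}

```text
clock: 4.9
eef_pos: [0.6025, 0.1196, 0.2147]
tool_rot: [0.119, 0.993, -0.001, -0.002]
ft_force: [-1.1, 0.6, -6.0]
grip_width: 0.0265
grasp_force: 60.1
```

Run:
```python
from h import *
print(to(.602,.119,.158))
p,d=shot('side'); cv2.imwrite('pics/side2.png',cv2.resize(p[80:280,200:440,::-1],None,fx=3,fy=3))
```

```text
(4.9, array([0.6025, 0.1196, 0.2147]), array([ 0.01, -0.06,  5.67]), array([-0.005, -0.001, -1.   ]), array([-1.1,  0.6, -6. ]), 0.026531186096612584, 60.13853430747986)
```

View pics/side2.png

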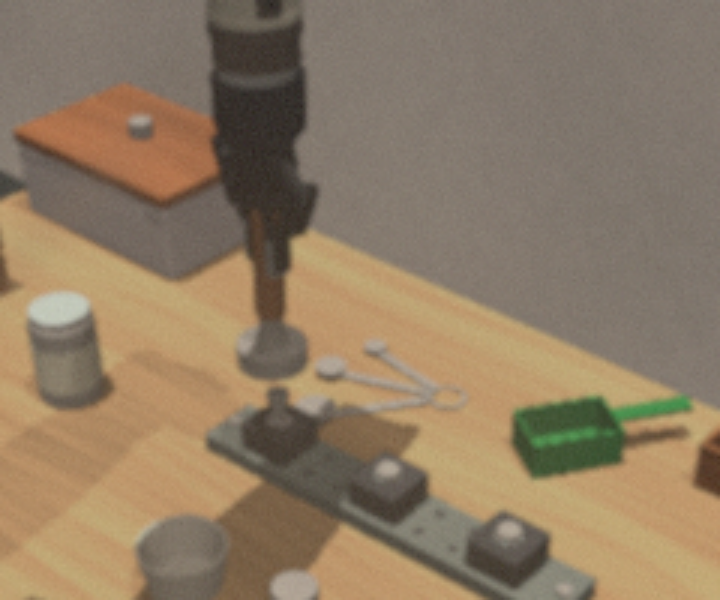

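The pounder is directly above the standing pin: puck at crop (272,350), pin at (278,400). Strike at 0.15 m/s.

>>> {"method": "arm_command", "body": {
  "increments": [
    {"dx":0,"dy":0,"dz":1.4,"wx":0,"wy":0,"wz":0,"grip":2.0},
    {"dx":0,"dy":0,"dz":2.9,"wx":0,"wy":0,"wz":0,"grip":2.0},
    {"dx":0,"dy":0,"dz":4.4,"wx":0,"wy":0,"wz":0,"grip":2.0},
    {"dx":0,"dy":0,"dz":5.9,"wx":0,"wy":0,"wz":0,"grip":2.0},
    {"dx":0,"dy":0,"dz":6.0,"wx":0,"wy":0,"wz":0,"grip":2.0},
    {"dx":0,"dy":0,"dz":6.0,"wx":0,"wy":0,"wz":0,"grip":2.0}
  ]
}}

```text
clock: 5.55
eef_pos: [0.6023, 0.1209, 0.1571]
tool_rot: [0.118, 0.993, -0.0, -0.001]
ft_force: [-0.4, -0.0, -6.1]
grip_width: 0.0269
grasp_force: 60.5
```

>>> {"method": "arm_command", "body": {
  "increments": [
    {"dx":0,"dy":0,"dz":-2,"wx":0,"wy":0,"wz":0,"grip":2.0},
    {"dx":0,"dy":0,"dz":-4,"wx":0,"wy":0,"wz":0,"grip":2.0},
    {"dx":0,"dy":0,"dz":-6,"wx":0,"wy":0,"wz":0,"grip":2.0},
    {"dx":0,"dy":0,"dz":-6,"wx":0,"wy":0,"wz":0,"grip":2.0},
    {"dx":0,"dy":0,"dz":-6,"wx":0,"wy":0,"wz":0,"grip":2.0}
  ]
}}

```text
clock: 6.05
eef_pos: [0.6033, 0.1205, 0.2173]
tool_rot: [0.118, 0.993, 0.0, 0.0]
ft_force: [-0.2, -0.2, -5.8]
grip_width: 0.027
grasp_force: 60.4
```

Run:
```python
from h import *
print(to(.602,.119,.158))
p,d=shot('side'); cv2.imwrite('pics/side3.png',cv2.resize(p[80:280,200:440,::-1],None,fx=3,fy=3))
P=pts('side',d)
for n,c in dict(L=(.602,.1185),M=(.609,-.0105),R=(.6145,-.1405)).items():
    m=(np.hypot(P[...,0]-c[0],P[...,1]-c[1])<.009)&(P[...,2]<.1); print(n,m.sum(),np.percentile(P[m][:,2],[50,80,95]).round(4))
m=(np.hypot(P[...,0]-.602,P[...,1]-.12)<.036)&(P[...,2]>.1)&(P[...,2]<.17);print(P[m].min(0),P[m].max(0),np.histogram(P[m][:,2],bins=14))
```

```text
(6.05, array([0.6033, 0.1205, 0.2173]), array([ 0.1 , -0.18,  5.93]), array([ 0.001,  0.   , -1.   ]), array([-0.2, -0.2, -5.8]), 0.02699266040250321, 60.433523654937744)
L 30 [0.0559 0.0579 0.0589]
M 24 [0.0564 0.0571 0.0586]
R 32 [0.0567 0.0579 0.059 ]
[0.56807044 0.08769881 0.11894211] [0.63085247 0.15259293 0.16937754] (array([ 30,  22,  21,  30,  28, 117,  75,  13,  15,  10,  11,  10,   9,
         8]), array([0.11894211, 0.12254464, 0.12614717, 0.1297497 , 0.13335223,
       0.13695476, 0.14055729, 0.14415982, 0.14776235, 0.15136488,
       0.15496741, 0.15856995, 0.16217248, 0.16577501, 0.16937754]))
```

View pics/side3.png

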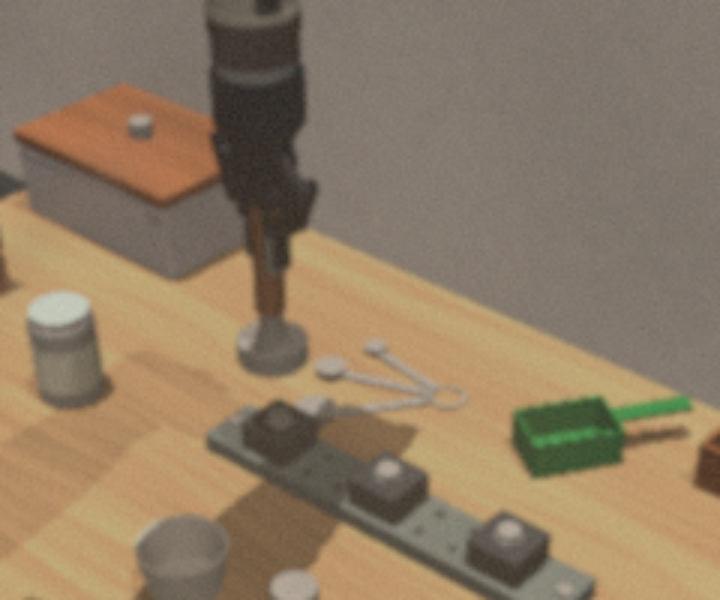

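In this view the left pin, at crop (282,417), is down and level with the other two. All three tops measure about 0.058 m. Next I'll carry the pounder to the mat at about (0.410, -0.208).

>>> {"method": "arm_command", "body": {
  "increments": [
    {"dx":1.2,"dy":-4,"dz":0,"wx":0,"wy":0,"wz":0,"grip":2.0},
    {"dx":2.4,"dy":-8,"dz":0,"wx":0,"wy":0,"wz":0,"grip":2.0},
    {"dx":3.6,"dy":-12,"dz":0,"wx":0,"wy":0,"wz":0,"grip":2.0},
    {"dx":4.8,"dy":-16,"dz":0,"wx":0,"wy":0,"wz":0,"grip":2.0},
    {"dx":6,"dy":-20,"dz":0,"wx":0,"wy":0,"wz":0,"grip":2.0},
    {"dx":7.2,"dy":-24,"dz":0,"wx":0,"wy":0,"wz":0,"grip":2.0},
    {"dx":8.4,"dy":-28,"dz":0,"wx":0,"wy":0,"wz":0,"grip":2.0},
    {"dx":9.6,"dy":-32,"dz":0,"wx":0,"wy":0,"wz":0,"grip":2.0},
    {"dx":11.1,"dy":-36.5,"dz":0,"wx":0,"wy":0,"wz":0,"grip":2.0},
    {"dx":11.1,"dy":-36.5,"dz":0,"wx":0,"wy":0,"wz":0,"grip":2.0}
  ]
}}

```text
clock: 7.1
eef_pos: [0.4051, -0.2123, 0.216]
tool_rot: [0.123, 0.992, -0.001, -0.002]
ft_force: [0.3, 1.4, -4.6]
grip_width: 0.0269
grasp_force: 61.5
```

>>> {"method": "arm_command", "body": {
  "increments": [
    {"dx":0,"dy":0,"dz":2,"wx":0,"wy":0,"wz":0,"grip":2.0},
    {"dx":0,"dy":0,"dz":4,"wx":0,"wy":0,"wz":0,"grip":2.0},
    {"dx":0,"dy":0,"dz":6,"wx":0,"wy":0,"wz":0,"grip":2.0},
    {"dx":0,"dy":0,"dz":8,"wx":0,"wy":0,"wz":0,"grip":2.0},
    {"dx":0,"dy":0,"dz":9.5,"wx":0,"wy":0,"wz":0,"grip":2.0},
    {"dx":0,"dy":0,"dz":10.3,"wx":0,"wy":0,"wz":0,"grip":2.0},
    {"dx":0,"dy":0,"dz":10.3,"wx":0,"wy":0,"wz":0,"grip":2.0},
    {"dx":0,"dy":0,"dz":10.3,"wx":0,"wy":0,"wz":0,"grip":2.0}
  ]
}}

```text
clock: 7.9
eef_pos: [0.4096, -0.2082, 0.1144]
tool_rot: [0.119, 0.993, 0.0, -0.0]
ft_force: [-0.3, 0.0, -5.6]
grip_width: 0.0264
grasp_force: 61.6
```

Run:
```python
from h import *
print(to(.41,-.208,.103))
p,d=shot('side'); cv2.imwrite('pics/side4.png',cv2.resize(p[200:400,200:440,::-1],None,fx=3,fy=3))
P=pts('side',d)
m=(np.hypot(P[...,0]-.41,P[...,1]+.208)<.036)&(P[...,2]>.012);q=P[m]; print(np.histogram(q[:,2],bins=np.arange(.01,.06,.004)))
```

```text
(7.9, array([ 0.4096, -0.2082,  0.1144]), array([-0.04,  0.03,  1.14]), array([-0.,  0., -1.]), array([-0.3,  0. , -5.6]), 0.026425761707535328, 61.55507683753967)
(array([  0,  12,  37,  29,  33,  40, 245, 114,  23,  21,  16,  11]), array([0.01 , 0.014, 0.018, 0.022, 0.026, 0.03 , 0.034, 0.038, 0.042,
       0.046, 0.05 , 0.054, 0.058]))
```

View pics/side4.png

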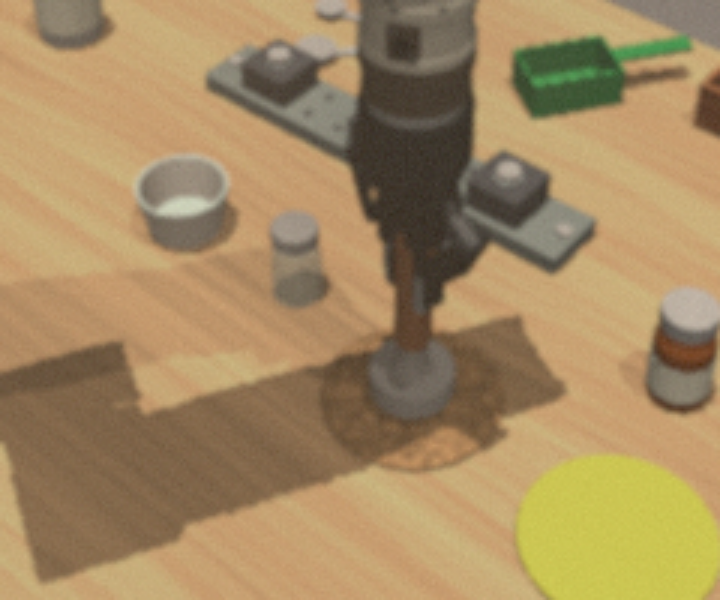

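The puck, at crop (412,378), hovers about 10 mm above the cork mat's centre. I'll lower it gently.

>>> {"method": "arm_command", "body": {
  "increments": [
    {"dx":0,"dy":0,"dz":0.4,"wx":0,"wy":0,"wz":0,"grip":2.0},
    {"dx":0,"dy":0,"dz":0.7,"wx":0,"wy":0,"wz":0,"grip":2.0},
    {"dx":0,"dy":0,"dz":0.9,"wx":0,"wy":0,"wz":0,"grip":2.0},
    {"dx":0,"dy":0,"dz":1.0,"wx":0,"wy":0,"wz":0,"grip":2.0},
    {"dx":0,"dy":0,"dz":1.0,"wx":0,"wy":0,"wz":0,"grip":2.0},
    {"dx":0,"dy":0,"dz":1.0,"wx":0,"wy":0,"wz":0,"grip":2.0}
  ]
}}

```text
clock: 8.55
eef_pos: [0.4095, -0.2083, 0.1043]
tool_rot: [0.119, 0.993, 0.0, 0.0]
ft_force: [0.4, 0.4, -5.3]
grip_width: 0.0269
grasp_force: 61.6
```

Not bearing yet (force is still the pounder's weight), so I'll go down a bit more.

>>> {"method": "arm_command", "body": {
  "increments": [
    {"dx":0,"dy":0,"dz":0.1,"wx":0,"wy":0,"wz":0,"grip":2.0},
    {"dx":0,"dy":0,"dz":0.15,"wx":0,"wy":0,"wz":0,"grip":2.0},
    {"dx":0,"dy":0,"dz":0.15,"wx":0,"wy":0,"wz":0,"grip":2.0},
    {"dx":0,"dy":0,"dz":0.15,"wx":0,"wy":0,"wz":0,"grip":2.0}
  ]
}}

```text
clock: 8.95
eef_pos: [0.4097, -0.2085, 0.1035]
tool_rot: [0.119, 0.993, -0.0, 0.0]
ft_force: [-2.3, 0.1, 1.8]
grip_width: 0.0264
grasp_force: 62.2
```

Contact: the weight is now carried. Release and retreat.

>>> {"method": "arm_command", "body": {
  "increments": [
    {"dx":0,"dy":0,"dz":0,"wx":0,"wy":0,"wz":0,"grip":3.5},
    {"dx":0,"dy":0,"dz":0,"wx":0,"wy":0,"wz":0,"grip":5},
    {"dx":0,"dy":0,"dz":0,"wx":0,"wy":0,"wz":0,"grip":7},
    {"dx":0,"dy":0,"dz":0,"wx":0,"wy":0,"wz":0,"grip":8.5},
    {"dx":0,"dy":0,"dz":0,"wx":0,"wy":0,"wz":0,"grip":8.5},
    {"dx":0,"dy":0,"dz":0,"wx":0,"wy":0,"wz":0,"grip":8.5},
    {"dx":0,"dy":0,"dz":0,"wx":0,"wy":0,"wz":0,"grip":8.5},
    {"dx":0,"dy":0,"dz":0,"wx":0,"wy":0,"wz":0,"grip":8.5}
  ]
}}

```text
clock: 9.75
eef_pos: [0.4095, -0.2083, 0.1028]
tool_rot: [0.119, 0.993, 0.0, 0.0]
ft_force: [0.6, 0.5, -0.1]
grip_width: 0.0851
grasp_force: 0.0
```

>>> {"method": "arm_command", "body": {
  "increments": [
    {"dx":0,"dy":0,"dz":-2,"wx":0,"wy":0,"wz":0,"grip":8.5},
    {"dx":0,"dy":0,"dz":-4,"wx":0,"wy":0,"wz":0,"grip":8.5},
    {"dx":0,"dy":0,"dz":-7,"wx":0,"wy":0,"wz":0,"grip":8.5},
    {"dx":0,"dy":0,"dz":-10,"wx":0,"wy":0,"wz":0,"grip":8.5},
    {"dx":0,"dy":0,"dz":-13,"wx":0,"wy":0,"wz":0,"grip":8.5},
    {"dx":0,"dy":5,"dz":-13,"wx":0,"wy":0,"wz":0,"grip":8.5},
    {"dx":0,"dy":10,"dz":-13,"wx":0,"wy":0,"wz":0,"grip":8.5},
    {"dx":0,"dy":15,"dz":-13,"wx":0,"wy":0,"wz":0,"grip":8.5},
    {"dx":0,"dy":15,"dz":-13,"wx":0,"wy":0,"wz":0,"grip":8.5},
    {"dx":0,"dy":15,"dz":-13,"wx":0,"wy":0,"wz":0,"grip":8.5}
  ]
}}

```text
clock: 10.75
eef_pos: [0.4448, -0.0615, 0.2327]
tool_rot: [0.117, 0.993, -0.0, -0.0]
ft_force: [-0.3, 0.1, -0.4]
grip_width: 0.0848
grasp_force: 0.0
```

Run:
```python
from h import *
p,d=shot('top'); cv2.imwrite('pics/top5.png',p[...,::-1]); P=pts('top',d)
m=(np.hypot(P[...,0]-.41,P[...,1]+.208)<.06)
for a,b in((.015,.03),(.143,.156)):
    q=P[m&(P[...,2]>a)&(P[...,2]<b)]; print(len(q),q.mean(0),cv2.minEnclosingCircle((q[:,:2]*1000).astype(np.float32)))
h=cv2.cvtColor(p,cv2.COLOR_RGB2HSV)
```

```text
0 [nan nan nan] ((0.0, 0.0), 0.0)
18 [ 0.40824749 -0.21911237  0.15437095] ((408.13592529296875, -217.76959228515625), 9.469165802001953)<stdin>:5: RuntimeWarning: Mean of empty slice.
  ret = um.true_divide(
```

View pics/top5.png

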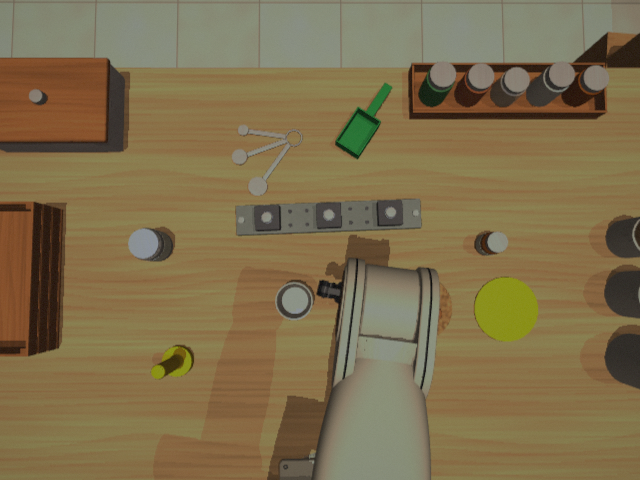

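The arm hides the mat in the top view, though the bystanders look unmoved and all three pins look alike. I'll check with the side camera.

Run:
```python
from h import *
p,d=shot('side'); cv2.imwrite('pics/side6.png',p[...,::-1]); P=pts('side',d)
m=(np.hypot(P[...,0]-.41,P[...,1]+.208)<.06)
for a,b in((.014,.024),(.024,.03),(.09,.12),(.145,.156)):
    q=P[m&(P[...,2]>a)&(P[...,2]<b)]; print(len(q),q.mean(0) if len(q) else '',cv2.minEnclosingCircle((q[:,:2]*1000).astype(np.float32)))
for n,c in dict(L=(.602,.1185),R=(.6145,-.1405)).items():
    k=(np.hypot(P[...,0]-c[0],P[...,1]-c[1])<.009)&(P[...,2]<.1); print(n,k.sum(),np.percentile(P[k][:,2],[50,80,95]).round(4))
```

```text
117 [ 0.39369565 -0.22125398  0.02031409] ((407.13116455078125, -208.7022247314453), 33.0192985534668)
311 [ 0.40257229 -0.2125297   0.02630466] ((407.10809326171875, -209.3123016357422), 32.33250427246094)
126 [ 0.40018097 -0.21463187  0.10491316] ((404.47918701171875, -211.37045288085938), 13.305941581726074)
127 [ 0.40499845 -0.21019662  0.15227759] ((407.3956298828125, -209.42567443847656), 14.54814338684082)
L 33 [0.055  0.0577 0.059 ]
R 24 [0.0571 0.0579 0.0591]
```

View pics/side6.png

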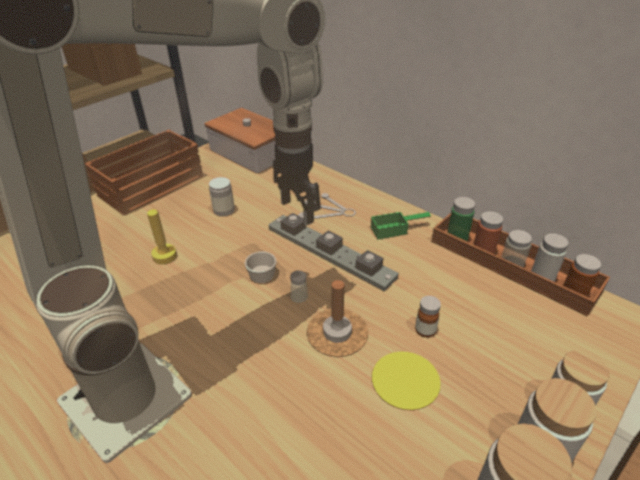

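The pounder stands upright on the cork mat, puck at (338,328), centred and clear of the gripper. The pin is level with the others and the bystanders are unmoved.

```bash
python3 -c "
from workcell import job
print(job.job_done())"
```

```text
the job is handed in; nothing more can be done
None
```

The standing pin was knocked home with one blow at about 0.15 m/s, the pounder stands upright and released on the cork mat, no bystander appears to have moved, and the job is handed in; no verdict came back.

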